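# Return mixed lamp parts to their trays

## Task

The five loose lamp parts lying on the bench in front of the four blue trays have been mixed up: put each one back into the tray that already holds its own kind (long finned LED module, short finned LED module, both mast clamps, cable splitter). Lay each one on the bare floor of its tray, flat and the same way up as it lies now, its length along the same line as that of the stock in that tray, and on top of nothing. Set them down, do not drop them.

Things in the scene. Friction and masses are not known exactly. Their poses are not given: they have to be found in the camera images.
- module_long: Loose long LED module: black base plate 110 (x) x 50 (y) x 6 mm with a narrow screw tab at each end, carrying a black block of upright fins 90 x 50 mm, 36 mm high over all, about 250 g. Gripped across its 50 mm width. Lies fins up on the bench between the robot and the trays. Origin: centre of the underside; x along its length, z up.
- module_short: Loose short LED module: black base plate 60 (x) x 50 (y) x 6 mm with a narrow screw tab at each end, carrying a black block of upright fins 40 x 50 mm, 36 mm high over all, about 140 g. Gripped across its 50 mm width. Lies fins up on the bench between the robot and the trays. Origin: centre of the underside; x along its length, z up.
- clamp_a: One of two like loose mast clamps: bare cast-metal saddle 64 (x) x 28 (y) mm, 12 mm high in the middle between two end blocks 18 mm long and 30 mm high, about 90 g. Gripped across its 28 mm width low at the middle. Lies hollow side up on the bench between the robot and the trays. Origin: centre of the underside; x along its length, z up.
- clamp_b: One of two like loose mast clamps: bare cast-metal saddle 64 (x) x 28 (y) mm, 12 mm high in the middle between two end blocks 18 mm long and 30 mm high, about 90 g. Gripped across its 28 mm width low at the middle. Lies hollow side up on the bench between the robot and the trays. Origin: centre of the underside; x along its length, z up.
- splitter: Loose cable splitter: black plastic box 60 (x) x 36 (y) x 26 mm high, with round blue-collared sockets of 17 mm diameter standing out 23 mm from its ends, one at -x and two side by side at +x (106 mm over all), about 80 g. Gripped across the 36 mm width of the box. Lies flat on the bench between the robot and the trays. Origin: centre of the box's underside; x along its length, z up.
- tray_long: Blue open tray, fixed, 180 (x) x 160 (y) x 40 mm high, lip 3 mm, walls and floor 4 mm. Four alike, in any order; known by its stock at the far (+x) end: one long finned module, lying along y. Floor bare from x = -86 to 32 mm, full width. Origin: centre of underside; +x away from robot, z up.
- tray_short: Blue open tray, fixed, 180 (x) x 160 (y) x 40 mm high, lip 3 mm, walls and floor 4 mm. Four alike, in any order; known by its stock at the far (+x) end: two short finned modules in line along y, 20 mm apart. Floor bare from x = -86 to 32 mm, full width. Origin: centre of underside; +x away from robot, z up.
- tray_clamp: Blue open tray, fixed, 180 (x) x 160 (y) x 40 mm high, lip 3 mm, walls and floor 4 mm. Four alike, in any order; known by its stock at the far (+x) end: four mast clamps side by side, lengths along x. Floor bare from x = -86 to 20 mm, full width. The two loose ones fit side by side, at y = -36 and +36 mm. Origin: centre of underside; +x away from robot, z up.
- tray_splitter: Blue open tray, fixed, 180 (x) x 160 (y) x 40 mm high, lip 3 mm, walls and floor 4 mm. Four alike, in any order; known by its stock at the far (+x) end: one cable splitter, lying along y. Floor bare from x = -86 to 45 mm, full width. Origin: centre of underside; +x away from robot, z up.
Mind the look-alikes: they are no part of the job. Leave any yellow look-alike of the clamp_b alone.

How it is judged:
By the outcome, as a careful person would: the job done as asked, in the order asked, and still so for the second after the job is handed in, with the robot touching nothing.
It also fails if it takes over 125 s, if anything falls off the work surface, if the arm or the gripper's body presses on something with over 40 N, if the wrist force passes 120 N, or if a joint passes its speed limit or range.

## Robot

A 6-joint arm with a two-finger parallel gripper is mounted at the origin on the work surface. World frame = base frame: x ahead of the robot, y to its left, z up, the work surface at z = 0. Lengths are in m, angles in rad, forces in N, time in s.
With the tool pointing down it reaches from about 0.425 to 1.125 m from the base axis. Payload 14.9 kg.
Tool frame: the origin (TCP) lies between the finger pads; the fingertips stand 8 mm ahead of it and the grasp point (between the pads) lies 11 mm behind it; z points along the fingers, y is the line along which they close (so a half turn about z gives the same grasp; the last joint's range is limited). The gripper opens to 91 mm and grips with 3 to 60 N. Pads are 32 mm wide; open, the fingers measure 118 mm over their backs; the gripper's body (76 mm by 178 mm) begins 60 mm behind the grasp point.
Start: joints at [1.316, 0.379, 1.734, -0, 1.028, -0.033], TCP at [0.154, 0.683, 0.222] pointing down, gripper open.
Joint ranges: [-2.77, 2.77], [-0.74, 2.19], [0, 2.66], [-1.06, 4.2], [0.31, 2.87], [-3.08, 3.08]. Speed limits (rad/s): [1.89, 1.89, 2.39, 3.14, 3.14, 3.14].

## Interface

Orientations are given as a rotation vector (axis times angle).
In Python, from bench import sensors, viewer, job, nets gives the robot as it stands.
- The arm moves only by the tool servo_tool, never from a script. Its argument "motion" is a list of rows, each a list of 3 entries, a list of its own where there are three numbers: the shift along the tool's x, y, z in cm, then the turn, a rotation vector about the tool's x, y, z in rad, then the opening, from -1 (shut) to 1 (fully open). In form: [[[tx, ty, tz], [rx, ry, rz], gripper], ...]. A call has 1 to 5 rows; each row shifts and turns the commanded pose from where the row before left it, along the tool's axes as they then stand; what a row does not reach is not made up. A row lasts 1/12 s, in which the tool goes at most 41.7 mm and 7.16 degrees, less where a joint would pass 70% of its speed; a pose out of reach is approached as far as the arm can. A call is refused whole if a number of a shift passes 4.17 or a number of a turn 0.125, either way. A call with a gripper value outside its range is refused whole. The fingers move at their own pace and stop on an object; "squeeze" is the grip in N (left out, the last holds). Time passes only in rows, so rows that do not move let the fingers close. It gives the time, the measured TCP pose, the force, the opening and the grip force at its end, in the units of the state.
- sensors.get_obs(): the state, without advancing time (a new reading comes with each control period).
- viewer.camera(name): name is "side" or "top" or "wrist"; returns a dict with "image" (384x512x3 uint8, blue, green, red), "camera_matrix" (3x3 intrinsics, pixels), "position" and "rotation" of the camera in the world; the wrist camera has in their place "mount" (4x4, takes a point from camera to tool coordinates, whose origin is the TCP and whose axes are the flange's). Camera axes: x right, y down, z forward; pixel columns grow to the right and rows downward; lengths in m; the calibration is good to about 2 mm. The wrist camera is an equidistant fisheye: a pixel r from the principal point sees the ray r / f radians off the axis. A picture is of the moment at which its call begins: read the wrist's pose just before it. There is no depth.
- job.job_done(): hands the job in; it is judged then, once.
Trained networks look in a picture, given as the dict that the camera call returned (one of the last four; its "shot" number tells which), for a name from the list of things; names that differ only in an ending like _2 or _b are one class to them, and where a whole thing is asked for, a point or a joint stands for the part that bears it (a point fixed in the world has none). Each returns a list of dicts, best first, with "p" (0 to 1); they miss things now and then, are a little off and sometimes report something else, mostly with a low value. They report only what shows in the picture. A call takes as long as a camera call. They do not tell look-alikes from the thing itself.
- nets.search_frame(picture, target): "location" ([x, y, z] in m, in the coordinates of the camera as it stood for that picture, good to about 4 mm: the middle of the surface that is visible of it).
The state is a dict: "time_s": time; "joints": joint angles; "joint_vel": joint speeds; "joint_efforts": joint torques, N m; "position": TCP position; "eef_rot": TCP orientation; "wrist_force": force on the tool from outside, world axes, zero at the start; "ft_torque": the same for the moment, N m; "opening": opening from 0.0 (shut) to 1.0 (fully open); "grip_force": force on a finger pad.
Only numpy, scipy, OpenCV 4.12 (cv2) and the standard library are available. Lean on these libraries where they do the work, as an engineer would, in place of code of your own. Each camera call takes 0.05 s, during which the arm holds its last target. There are 200 camera calls.

## Working session

There is one attempt and no reset: what is moved stays moved. The work goes in short steps, Python scripts to look and compute and a tool call to move; the robot and the scene stay as the last step left them, time stands still between calls to the robot, and variables do not carry over. Pictures are saved under pics/ and viewed, at most 14 in all, crops included, and the job is handed in when it is done.

Besides the shell and the picture viewer there is one more tool, called as name(argument=value, ...), one argument or row to a line, values as JSON. servo_tool: Moves the arm, as the interface text tells. Its arguments: {"type":"object","properties":{"motion":{"type":"array"},"squeeze":{"type":"number"}},"required":["motion"]}

```bash
mkdir -p pics; ls
cat > look.py <<'E'
import cv2,numpy as np
from bench import sensors,viewer,nets
E
python3 - <<'E'
from look import *
o=sensors.get_obs();print(o)
for n in ("top","side"):
    p=viewer.camera(n);cv2.imwrite(f"pics/{n}0.png",p["image"])
    print(n,p["camera_matrix"].tolist(),p["position"],p["rotation"])
    R=np.array(p["rotation"]);t=np.array(p["position"]);K=np.array(p["camera_matrix"])
    for k in ["module_long","module_short","clamp_a","splitter","tray_long","tray_short","tray_clamp","tray_splitter"]:
        for d in nets.search_frame(p,k):
            c=np.array(d["location"]);u=K@c/c[2]
            print(k,round(d["p"],2),(R@c+t).round(3),u[:2].round())
E
```

```text
pics
{'time_s': 0.0, 'joints': array([ 1.31569324e+00,  3.79425036e-01,  1.73479971e+00, -1.82593287e-06,
        1.02849520e+00, -3.32858660e-02]), 'joint_vel': array([ 0.00019882, -0.00126697,  0.00265131, -0.00059188,  0.00127837,
        0.00197015]), 'joint_efforts': array([ 9.15167730e-04, -7.63708735e+01, -4.34365654e+01,  6.51091780e-02,
        4.23230371e-02, -8.96488405e-05]), 'position': array([0.15389691, 0.682462  , 0.22126736]), 'eef_rot': array([-3.47696511e-01, -3.12213075e+00,  1.75262330e-03]), 'wrist_force': array([ 0.07112096, -0.40903963, -0.29120499]), 'ft_torque': array([-0.0046146 , -0.01243128,  0.01383091]), 'grip_force': 0.0, 'opening': 1.0009779340888414}
top [[368.762187171685, 0.0, 250.89592530616451], [0.0, 368.762187171685, 190.11236021141772], [0.0, 0.0, 1.0]] [ 0.32487557 -0.001004    0.98723336] [-2.13045678  2.13765281 -0.17695207]
module_long 0.58 [0.592 0.266 1.254] [198. 216.]
module_short 0.73 [-0.229 -0.555  0.433] [362. 233.]
module_short 0.49 [-0.749 -1.074 -0.086] [360. 147.]
clamp_a 0.8 [ 0.264 -0.062  0.927] [249. 207.]
clamp_a 0.6 [ 0.1
[... 427 characters left out ...]
, 0.0, 1.0]] [ 0.06005593 -0.58489725  0.8999126 ] [-2.32510177  0.77994928 -0.27839278]
module_long 0.85 [ 0.031 -0.614  0.871] [201. 179.]
module_short 0.73 [-0.188 -0.833  0.652] [299. 323.]
clamp_a 0.89 [-0.191 -0.836  0.648] [271. 254.]
clamp_a 0.81 [-0.11  -0.755  0.73 ] [237. 208.]
splitter 0.84 [ 0.284 -0.361  1.124] [150. 152.]
tray_long 0.68 [-0.751 -1.396  0.089] [384. 260.]
tray_short 0.93 [-0.334 -0.979  0.506] [233. 111.]
tray_clamp 0.71 [ 0.025 -0.62   0.865] [202. 179.]
tray_clamp 0.56 [-0.671 -1.316  0.169] [331. 193.]
tray_clamp 0.32 [-0.327 -0.972  0.513] [232. 111.]
tray_splitter 0.75 [-0.542 -1.187  0.298] [283. 148.]
tray_splitter 0.37 [-0.114 -0.759  0.726] [238. 210.]
```

```bash
cat > look.py <<'E'
import cv2,numpy as np
from scipy.spatial.transform import Rotation as Ro
from bench import sensors,viewer,nets
KS=["module_long","module_short","clamp_a","splitter","tray_long","tray_short","tray_clamp","tray_splitter"]
def rot(p):
    r=np.array(p["rotation"]);return Ro.from_rotvec(r).as_matrix() if r.size==3 else r
def onplane(p,uv,z):
    K=np.array(p["camera_matrix"]);d=rot(p)@np.linalg.inv(K)@[uv[0],uv[1],1];t=np.array(p["position"])
    return t+d*(z-t[2])/d[2]
E
python3 - <<'E'
from look import *
for n in ("top","side"):
    p=viewer.camera(n)
    im=p["image"]; cv2.imwrite(f"pics/{n}1.png",cv2.resize(im[100:310,90:410] if n=="top" else im,None,fx=2.5 if n=="top" else 1.56,fy=2.5 if n=="top" else 1.56,interpolation=cv2.INTER_CUBIC))
    for k in KS:
        for d in nets.search_frame(p,k):
            c=np.array(d["location"]);print(n,k,round(d["p"],2),(rot(p)@c+p["position"]).round(3))
E
```

```text
top module_long 0.58 [0.419 0.141 0.021]
top module_long 0.29 [ 0.634  0.298 -0.001]
top module_short 0.63 [ 0.375 -0.297  0.013]
top clamp_a 0.84 [ 0.309 -0.198  0.028]
top clamp_a 0.53 [0.437 0.009 0.028]
top clamp_a 0.51 [ 0.41  -0.139  0.029]
top splitter 0.75 [0.363 0.303 0.025]
top splitter 0.42 [ 0.64  -0.099  0.005]
top tray_long 0.64 [ 0.607 -0.302  0.005]
top tray_short 0.64 [0.633 0.298 0.001]
top tray_clamp 0.66 [ 0.638 -0.098  0.004]
top tray_splitter 0.73 [0.655 0.104 0.004]
side module_long 0.73 [0.419 0.126 0.024]
side module_long 0.19 [ 0.64  -0.101  0.013]
side module_short 0.95 [ 0.363 -0.306  0.026]
side clamp_a 0.87 [0.44  0.003 0.017]
side clamp_a 0.8 [ 0.306 -0.202  0.022]
side splitter 0.74 [0.365 0.294 0.018]
side tray_long 0.59 [ 0.611 -0.3    0.008]
side tray_short 0.75 [0.628 0.3   0.019]
side tray_clamp 0.66 [ 0.366 -0.304  0.026]
side tray_clamp 0.56 [ 0.64  -0.103  0.015]
side tray_splitter 0.91 [0.653 0.097 0.01 ]
```

View pics/top1.png

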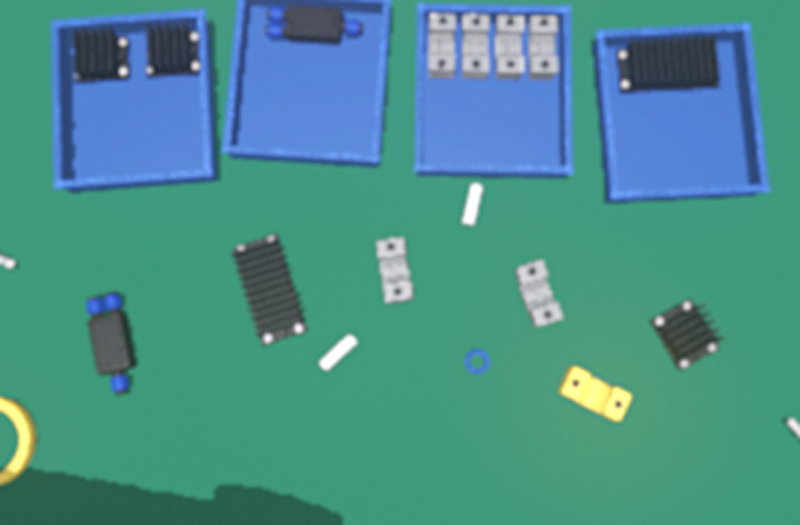

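View pics/side1.png

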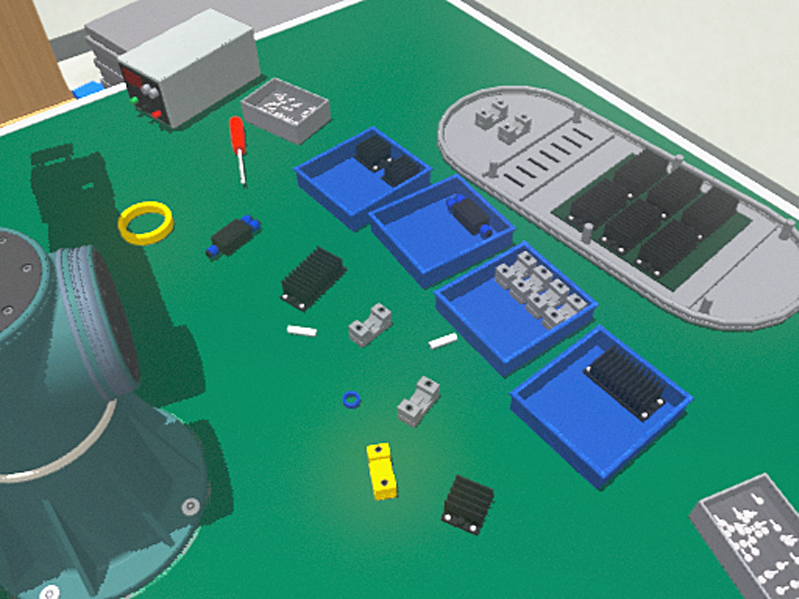

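The top view shows the trays left to right: short, splitter, clamp, long. The loose parts, in crop pixels, are the splitter (110,340), long module (270,290), clamps (395,270) and (540,293), and short module (686,335). The yellow decoy is at (596,394). The side view agrees. Next I measure yaw and position by segmentation.

```bash
cat > meas.py <<'E'
from look import *
def seg(p,kind,uv,z,half=45):
    im=p["image"].astype(int);hsv=cv2.cvtColor(p["image"],cv2.COLOR_BGR2HSV)
    h,s,v=[hsv[...,i].astype(int) for i in range(3)]
    if kind=="dark": m=(v<85)
    elif kind=="grey": m=(s<70)&(v>85)
    elif kind=="blue": m=(h>100)&(h<125)&(s>100)&(v>90)
    elif kind=="split": m=(v<85)|((h>105)&(h<130)&(s>100))
    m=m.astype(np.uint8)*255
    n,l,st,c=cv2.connectedComponentsWithStats(m)
    w=np.zeros_like(m);u0,v0=map(int,uv);w[max(0,v0-half):v0+half,max(0,u0-half):u0+half]=1
    best=l[v0-4:v0+5,u0-4:u0+5].ravel();best=best[best>0]
    k=np.bincount(best).argmax()
    ys,xs=np.nonzero((l==k)&(w>0))
    P=np.array([onplane(p,(x,y),z)[:2] for x,y in zip(xs,ys)])
    return P
def rect(P):
    (cx,cy),(a,b),t=cv2.minAreaRect((P*1000).astype(np.float32))
    if a<b:a,b,t=b,a,t+90
    t=(t+90)%180-90
    return np.round([cx,cy,a,b,t],1)
E
python3 - <<'E'
from meas import *
top=viewer.camera("top");side=viewer.camera("side")
def proj(p,X):
    c=rot(p).T@(np.array(X)-p["position"]);u=np.array(p["camera_matrix"])@c/c[2];return u[:2]
O={"long":(.419,.135,"dark",.03),"short":(.368,-.302,"dark",.03),"clampA":(.44,.006,"grey",.02),"clampB":(.41,-.139,"grey",.02),"split":(.364,.298,"split",.018)}
for n,(x,y,k,z) in O.items():
    for c,p in (("top",top),("side",side)):
        try:print(n,c,rect(seg(p,k,proj(p,(x,y,z)),z)))
        except Exception as e:print(n,c,"err",e)
for n,(x,y) in {"tsplit":(.62,.104),"tlong":(.59,-.30),"tclamp":(.60,-.10),"tshort":(.60,.29)}.items():
    print(n,rect(seg(top,"blue",proj(top,(x,y,.004)),.04,half=60)))
from collections import OrderedDict
for n,(x,y,k) in {"stock_split":(.70,.104,"dark"),"stock_long":(.665,-.30,"dark")}.items():
    P=seg(top,k,proj(top,(x,y,.036)),.036);print(n,rect(P))
cv2.imwrite("pics/big.png",cv2.resize(top["image"][95:185,100:410],None,fx=2.58,fy=2.58,interpolation=cv2.INTER_CUBIC))
R=Ro.from_rotvec(sensors.get_obs()["eef_rot"]).as_matrix();print(R.round(3))
E
```

```text
long top [421.8 138.8  92.4  47.   19. ]
long side [413.  127.4 119.2  71.2  18.3]
short top [ 372.6 -291.    49.7   48.1   31.4]
short side [ 363.5 -307.    64.6   52.7   27.8]
clampA top [440.6   9.5  68.5  31.5   9. ]
clampA side [437.4   2.9  77.5  44.7   8.6]
clampB top [ 415.3 -141.8   67.9   34.5   18.6]
clampB side [ 412.5 -147.2   78.1   37.9   18.7]
split top [365.9 301.7 104.1  36.2  18.4]
split side [359.5 295.1 112.7  56.1  14.8]
tsplit [649.3 101.3 191.3 168.4  -4. ]
tlong [ 607.6 -294.4  189.6  172.     2.6]
tclamp [632.6 -96.9 191.2 166.9  -1.6]
tshort [622.9 288.3 191.5 171.5   4.5]
stock_split [693.1  95.7  59.9  13.9 -84.5]
stock_long [ 661.4 -287.   102.6   52.7  -87.1]
[[-0.975  0.22  -0.   ]
 [ 0.22   0.975 -0.   ]
 [ 0.    -0.    -1.   ]]
```

servo_tool(
  motion=[
    [[-2.42,-2.7,0],[0,0,0],1],
    [[-2.42,-2.7,0],[0,0,0],1],
    [[-2.42,-2.7,0],[0,0,0],1],
    [[-2.42,-2.7,0],[0,0,0],1],
    [[-2.42,-2.7,0],[0,0,0],1],
  ],
)

```text
time_s: 2.32
position: [0.2428, 0.523, 0.222]
eef_rot: [0.347, 3.122, 0.0]
wrist_force: [0.7, 0.9, 0.8]
opening: 1.001
grip_force: 0.0
```

servo_tool(
  motion=[
    [[-2.42,-2.7,0],[0,0,0],1],
    [[-2.42,-2.7,0],[0,0,0],1],
    [[-2.42,-2.7,0],[0,0,0],1],
    [[-2.42,-2.7,0],[0,0,0],1],
    [[-2.42,-2.7,0],[0,0,0],1],
  ],
)

```text
time_s: 2.73
position: [0.3312, 0.3647, 0.2221]
eef_rot: [0.347, 3.122, 0.001]
wrist_force: [1.3, 1.7, -0.5]
opening: 1.003
grip_force: 0.0
```

servo_tool(
  motion=[
    [[-2.42,-2.7,0],[0,0,0],1],
    [[-2.42,-2.7,0],[0,0,0],1],
    [[0,0,0],[0,0,0.12],1],
    [[0,0,0],[0,0,0.12],1],
    [[0,0,0],[0,0,0.12],1],
  ],
)

```text
time_s: 3.15
position: [0.3665, 0.3023, 0.2222]
eef_rot: [0.912, 3.006, 0.001]
wrist_force: [0.0, 1.1, -0.5]
opening: 1.001
grip_force: 0.0
```

servo_tool(
  motion=[
    [[0,0,0],[0,0,0.12],1],
    [[0,0,0],[0,0,0.12],1],
    [[0,0,0],[0,0,0.12],1],
    [[0,0,0],[0,0,0.12],1],
    [[0,0,0],[0,0,0.12],1],
  ],
)

```text
time_s: 3.57
position: [0.3661, 0.3029, 0.2221]
eef_rot: [1.758, 2.604, 0.0]
wrist_force: [0.7, 0.7, -0.0]
opening: 0.998
grip_force: 0.0
```

servo_tool(
  motion=[
    [[0,0,0],[0,0,0.12],1],
    [[0,0,0],[0,0,0.12],1],
    [[0,0,0],[0,0,0.12],1],
    [[0,0,0],[0,0,0.12],1],
    [[0,0,0],[0,0,0.12],1],
  ],
)

```text
time_s: 3.98
position: [0.366, 0.3029, 0.222]
eef_rot: [2.449, 1.968, 0.0]
wrist_force: [0.6, 0.3, -0.3]
opening: 1.003
grip_force: 0.0
```

servo_tool(
  motion=[
    [[0,0,0],[0,0,0.12],1],
    [[0,0,0],[0,0,0.12],1],
    [[0,0,0],[0,0,0.12],1],
    [[0,0,0],[0,0,0.12],1],
    [[0,0,0],[0,0,0.12],1],
  ],
)

```text
time_s: 4.4
position: [0.366, 0.303, 0.2221]
eef_rot: [-2.921, -1.156, -0.0]
wrist_force: [-0.3, 0.2, 0.3]
opening: 0.997
grip_force: 0.0
```

servo_tool(
  motion=[
    [[0,0,0],[0,0,0.12],1],
    [[0,0,0],[0,0,0.12],1],
    [[0,0,0],[0,0,0.12],1],
    [[0,0,0],[0,0,0.12],1],
    [[0,0,0],[0,0,0],1],
  ],
)

```text
time_s: 4.82
position: [0.3661, 0.3029, 0.2221]
eef_rot: [-3.112, -0.429, -0.0]
wrist_force: [-0.2, 0.5, -0.3]
opening: 1.001
grip_force: 0.0
```

```bash
cat >> meas.py <<'E'
def wrist():
    o=sensors.get_obs();p=viewer.camera("wrist")
    T=np.eye(4);T[:3,:3]=Ro.from_rotvec(o["eef_rot"]).as_matrix();T[:3,3]=o["position"]
    p["T"]=T@np.array(p["mount"]);p["obs"]=o;return p
def ortho(p,cx,cy,z,size=.24,ppm=2000):
    "world-aligned map of plane z: column = -y, row = -x (up is +x)"
    n=int(size*ppm);r,c=np.mgrid[:n,:n]
    X=np.stack([cx+size/2-r/ppm,cy+size/2-c/ppm,np.full(r.shape,z),np.ones(r.shape)],-1)@np.linalg.inv(p["T"]).T
    K=np.array(p["camera_matrix"]);rho=np.hypot(X[...,0],X[...,1])+1e-12
    th=np.arctan2(rho,X[...,2])
    return cv2.remap(p["image"],(K[0,2]+K[0,0]*th*X[...,0]/rho).astype(np.float32),(K[1,2]+K[1,1]*th*X[...,1]/rho).astype(np.float32),cv2.INTER_LINEAR)
def netw(p,*ks):
    for k in ks:
        for d in nets.search_frame(p,k):print(k,round(d["p"],2),(p["T"]@np.append(d["location"],1))[:3].round(4))
E
python3 - <<'E'
from meas import *
p=wrist();print(np.round(p["mount"],3).tolist())
netw(p,"splitter","tray_splitter","module_long")
cv2.imwrite("pics/w1.png",np.hstack([cv2.resize(p["image"],(400,300)),cv2.resize(ortho(p,.366,.302,.026),(300,300))]))
E
```

```text
[[0.0, -0.964, -0.265, 0.076], [1.0, 0.0, -0.001, -0.001], [0.001, -0.265, 0.964, -0.164], [0.0, 0.0, 0.0, 1.0]]
splitter 0.77 [0.3756 0.3073 0.0243]
tray_splitter 0.89 [0.6331 0.0916 0.0073]
tray_splitter 0.3 [0.3705 0.3071 0.0274]
module_long 0.73 [0.4256 0.1519 0.0251]
```

View pics/w1.png

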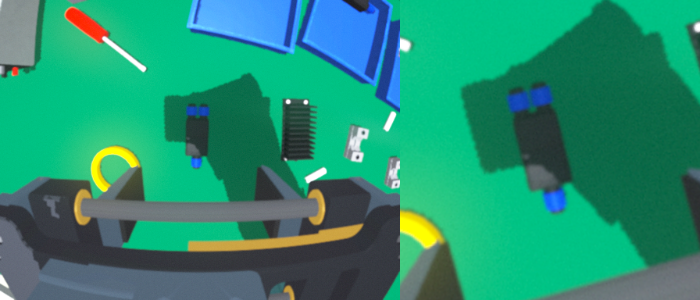

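The wrist ortho view (0.8 mm/px) shows the splitter at about (141,159) in its own panel, two sockets toward +x and yaw about 14°. I segment it for numbers.

```bash
cat >> meas.py <<'E'
def fit(p,cx,cy,z,size=.16,win=.07,blue=None,minlen=0):
    "rect of the non-green blob nearest (cx,cy) on plane z, world mm/deg"
    I=ortho(p,cx,cy,z,size).astype(int);b,g,r=I[...,0],I[...,1],I[...,2]
    m=(g-np.maximum(r,b)<12)
    if blue is True:m=(b>g+30)&(b>r+40)
    if blue is False:m&=~((b>g+25)&(b>r+30))
    m=cv2.morphologyEx(m.astype(np.uint8),cv2.MORPH_OPEN,np.ones((5,5)))
    n,l,st,c=cv2.connectedComponentsWithStats(m);h=size*1000
    out=[]
    for k in range(1,n):
        if st[k,4]<300:continue
        ys,xs=np.nonzero(l==k)
        P=np.stack([cx+size/2-ys/2000,cy+size/2-xs/2000],1)
        if np.hypot(*(P.mean(0)-[cx,cy]))<win:out.append((rect(P),len(P)))
    return out
E
python3 - <<'E'
from meas import *
p=wrist()
print("box",fit(p,.366,.304,.026,blue=False))
for b in fit(p,.366,.304,.013,blue=True):print("blue",b)
print("all",fit(p,.366,.304,.02))
top=viewer.camera("top");P=seg(top,"dark",(90+110/2.5,100+340/2.5),.026);print(rect(P))
E
```

```text
box [(array([366.6, 308.3,  67.7,  34.4,  14. ]), 8486)]
blue (array([405.6, 318. ,  36.6,  15.6, -76. ]), 2148)
blue (array([321.4, 297.1,  18.5,  18.2,  12.8]), 1213)
all [(array([365.3, 307.4, 104.9,  38.4,  14.7]), 12704)]
[385.1 349.3 149.9 112.5  30.4]
```

servo_tool(
  motion=[
    [[-0.07,-0.49,3],[0,0,0],1],
    [[0,0,3.5],[0,0,0.025],1],
    [[0,0,3.5],[0,0,0],1],
    [[0,0,3],[0,0,0],1],
    [[0,0,3],[0,0,0],1],
  ],
)

```text
time_s: 5.53
position: [0.3638, 0.3073, 0.0605]
eef_rot: [-3.116, -0.402, -0.0]
wrist_force: [0.0, 0.0, 0.6]
opening: 0.998
grip_force: 0.0
```

servo_tool(
  motion=[
    [[0,0,2.5],[0,0,0],1],
    [[0,0,1.5],[0,0,0],1],
    [[0,0,1],[0,0,0],1],
    [[0,0,0],[0,0,0],1],
    [[0,0,0],[0,0,0],1],
  ],
)

```text
time_s: 5.95
position: [0.3641, 0.3075, 0.0121]
eef_rot: [3.116, 0.4, -0.0]
wrist_force: [-0.0, -0.9, 1.2]
opening: 1.002
grip_force: 0.0
```

servo_tool(
  motion=[
    [[0,0,0],[0,0,0],-1],
    [[0,0,0],[0,0,0],-1],
    [[0,0,0],[0,0,0],-1],
    [[0,0,0],[0,0,0],-1],
    [[0,0,0],[0,0,0],-1],
  ],
  squeeze=20,
)

```text
time_s: 6.37
position: [0.3642, 0.3076, 0.0124]
eef_rot: [-3.116, -0.399, -0.001]
wrist_force: [-0.0, -0.6, -0.6]
opening: 0.664
grip_force: 0.0
```

servo_tool(
  motion=[
    [[0,0,0],[0,0,0],-1],
    [[0,0,0],[0,0,0],-1],
    [[0,0,0],[0,0,0],-1],
    [[0,0,0],[0,0,0],-1],
    [[0,0,0],[0,0,0],-1],
  ],
)

```text
time_s: 6.78
position: [0.364, 0.3074, 0.0119]
eef_rot: [3.116, 0.399, -0.0]
wrist_force: [0.0, -0.1, 2.0]
opening: 0.394
grip_force: 20.0
```

```bash
cat > plan.py <<'E'
import sys,numpy as np
from look import *
def go(x,y,z,yaw):
    o=sensors.get_obs();R=Ro.from_rotvec(o["eef_rot"]).as_matrix()
    s=100*R.T@(np.array([x,y,z])-o["position"])
    w=np.degrees(np.arctan2(R[1,0],R[0,0]));d=(yaw-w+180)%360-180
    print("pos",o["position"].round(4),"yaw",w.round(2),"q6",o["joints"][5].round(2),"open mm",round(o["opening"]*91,1),"t",round(o["time_s"],1))
    print("shift cm",s.round(2),"rows",np.ceil(np.linalg.norm(s)/4.1),"turn z rad",round(-np.radians(d),3))
if len(sys.argv)>1:go(*map(float,sys.argv[1:5]))
E
python3 plan.py .6 .1 .15 86
```

```text
pos [0.364  0.3074 0.0119] yaw 14.6 q6 1.97 open mm 35.9 t 6.8
shift cm [ 17.61  26.02 -13.81] rows 9.0 turn z rad -1.246
```

servo_tool(
  motion=[
    [[0,0,-1],[0,0,0],-1],
    [[0,0,-2.5],[0,0,0],-1],
    [[0,0,-3.5],[0,0,0],-1],
    [[0,0,-3.5],[0,0,0],-1],
    [[0,0,-1.5],[0,0,0],-1],
  ],
)

```text
time_s: 7.2
position: [0.365, 0.3083, 0.1362]
eef_rot: [-3.114, -0.399, -0.005]
wrist_force: [0.3, 0.4, 0.3]
opening: 0.391
grip_force: 20.0
```

servo_tool(
  motion=[
    [[2.03,2.63,0],[0,0,0],-1],
    [[2.03,2.63,0],[0,0,0],-1],
    [[2.03,2.63,0],[0,0,0],-1],
    [[2.03,2.63,0],[0,0,0],-1],
    [[2.03,2.63,0],[0,0,0],-1],
  ],
)

```text
time_s: 7.62
position: [0.4963, 0.2045, 0.1327]
eef_rot: [-3.116, -0.399, -0.001]
wrist_force: [0.1, 0.8, -0.5]
opening: 0.395
grip_force: 20.0
```

servo_tool(
  motion=[
    [[2.03,2.63,0],[0,0,0],-1],
    [[2.03,2.63,0],[0,0,0],-1],
    [[2.03,2.63,0],[0,0,0],-1],
    [[2.03,2.63,0],[0,0,0],-1],
    [[2.03,2.63,0],[0,0,0],-1],
  ],
)

```text
time_s: 8.03
position: [0.6277, 0.1028, 0.1326]
eef_rot: [-3.116, -0.399, 0.0]
wrist_force: [0.6, 1.1, -0.8]
opening: 0.397
grip_force: 20.0
```

```bash
python3 plan.py .627 .104 .12 86
python3 - <<'E'
from meas import *
p=wrist();netw(p,"splitter")
cv2.imwrite("pics/w2.png",np.hstack([cv2.resize(p["image"],(400,300)),cv2.resize(ortho(p,.64,.10,.04,.3),(400,400))[:300]]))
E
```

```text
pos [0.6277 0.1028 0.1326] yaw 14.59 q6 1.44 open mm 36.1 t 8.0
shift cm [-0.03 -0.14  1.26] rows 1.0 turn z rad -1.246
splitter 0.74 [0.6516 0.106  0.1438]
```

View pics/w2.png

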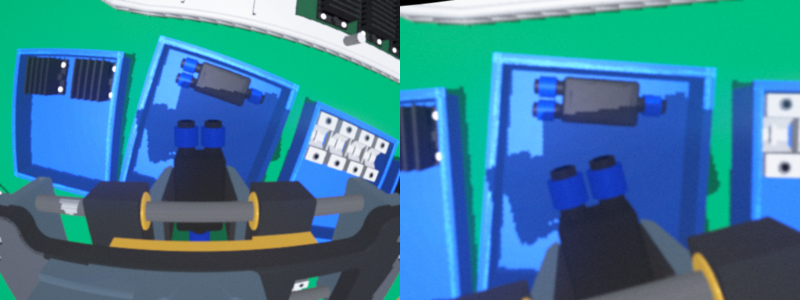

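The wrist ortho shows the tray rim's far corners at (497,55) and (716,68). That puts the tray centre near (0.651, 0.101) at yaw about -3.7°, which matches the top view. I turn and descend.

servo_tool(
  motion=[
    [[0,0,0],[0,0,-0.115],-1],
    [[0,0,0],[0,0,-0.115],-1],
    [[0,0,0],[0,0,-0.115],-1],
    [[0,0,0],[0,0,-0.115],-1],
    [[0,0,0],[0,0,-0.115],-1],
  ],
)

```text
time_s: 8.55
position: [0.6261, 0.1044, 0.1324]
eef_rot: [-2.871, -1.275, 0.001]
wrist_force: [-0.6, -0.9, -0.7]
opening: 0.394
grip_force: 20.0
```

servo_tool(
  motion=[
    [[0,0,0],[0,0,-0.115],-1],
    [[0,0,0],[0,0,-0.115],-1],
    [[0,0,0],[0,0,-0.115],-1],
    [[0,0,0],[0,0,-0.115],-1],
    [[0,0,0],[0,0,-0.115],-1],
  ],
)

```text
time_s: 8.97
position: [0.6261, 0.1044, 0.1325]
eef_rot: [-2.392, -2.037, 0.0]
wrist_force: [0.6, -0.3, -1.6]
opening: 0.391
grip_force: 20.0
```

servo_tool(
  motion=[
    [[0,0,0],[0,0,-0.1],-1],
    [[0,0,2.5],[0,0,0],-1],
    [[0,0,2.5],[0,0,0],-1],
    [[0,0,2.5],[0,0,0],-1],
    [[0,0,2],[0,0,0],-1],
  ],
)

```text
time_s: 9.38
position: [0.6257, 0.1044, 0.0359]
eef_rot: [-2.293, -2.147, 0.001]
wrist_force: [1.1, 0.3, -1.0]
opening: 0.394
grip_force: 20.0
```

servo_tool(
  motion=[
    [[0,0,1],[0,0,0],-1],
    [[0,0,0.5],[0,0,0],-1],
    [[0,0,0.3],[0,0,0],-1],
    [[0,0,0],[0,0,0],-1],
    [[0,0,0],[0,0,0],-1],
  ],
)

```text
time_s: 9.8
position: [0.6273, 0.1042, 0.02]
eef_rot: [2.293, 2.146, 0.002]
wrist_force: [0.1, -0.5, 0.2]
opening: 0.395
grip_force: 20.0
```

```bash
python3 plan.py .626 .103 .0165 86.2
```

```text
pos [0.6273 0.1042 0.02  ] yaw 86.22 q6 0.19 open mm 36.0 t 9.8
shift cm [-0.13 -0.12  0.35] rows 1.0 turn z rad 0.0
```

servo_tool(
  motion=[
    [[0,0,0.15],[0,0,0],-1],
    [[0,0,0.1],[0,0,0],-1],
    [[0,0,0.1],[0,0,0],-1],
    [[0,0,0],[0,0,0],-1],
    [[0,0,0],[0,0,0],-1],
  ],
)

```text
time_s: 10.22
position: [0.627, 0.1041, 0.0159]
eef_rot: [2.293, 2.147, 0.001]
wrist_force: [-1.2, -0.4, 5.1]
opening: 0.393
grip_force: 20.0
```

servo_tool(
  motion=[
    [[0,0,0],[0,0,0],0.15],
    [[0,0,0],[0,0,0],0.15],
    [[0,0,0],[0,0,0],0.15],
    [[0,0,0],[0,0,0],0.15],
    [[0,0,0],[0,0,0],0.15],
  ],
)

```text
time_s: 10.63
position: [0.6267, 0.1041, 0.0154]
eef_rot: [-2.293, -2.147, 0.0]
wrist_force: [-0.0, 0.1, 0.7]
opening: 0.573
grip_force: 0.0
```

servo_tool(
  motion=[
    [[0,0,-0.5],[0,0,0],0.15],
    [[0,0,-1.5],[0,0,0],0.15],
    [[0,0,-3.5],[0,0,0],0.15],
    [[0,0,-3.5],[0,0,0],0.15],
    [[0,0,-3],[0,0,0],1],
  ],
)

```text
time_s: 11.05
position: [0.627, 0.1042, 0.1387]
eef_rot: [2.293, 2.147, 0.002]
wrist_force: [0.4, 0.3, 0.4]
opening: 0.622
grip_force: 0.0
```

```bash
python3 plan.py .42 .137 .19 18
python3 - <<'E'
from meas import *
p=wrist();netw(p,"splitter")
print(fit(p,.627,.104,.03,.16,blue=False))
E
```

```text
pos [0.627  0.1042 0.1387] yaw 86.22 q6 0.19 open mm 56.6 t 11.1
shift cm [  1.91 -20.86  -5.16] rows 6.0 turn z rad 1.191
splitter 0.68 [0.6298 0.1113 0.0294]
[(array([627.2,  56.7, 159.5,  64.5,   0. ]), 19018), (array([626.5,  89.5,  33. ,  32. ,   0. ]), 3319)]
```

servo_tool(
  motion=[
    [[0.32,-3.48,-0.86],[0,0,0],1],
    [[0.32,-3.48,-0.86],[0,0,0],1],
    [[0.32,-3.48,-0.86],[0,0,0],1],
    [[0.32,-3.48,-0.86],[0,0,0],1],
    [[0.32,-3.48,-0.86],[0,0,0],1],
  ],
)

```text
time_s: 11.57
position: [0.4522, 0.1315, 0.1788]
eef_rot: [-2.294, -2.147, 0.0]
wrist_force: [-0.1, 1.2, 0.1]
opening: 0.997
grip_force: 0.0
```

servo_tool(
  motion=[
    [[0.32,-3.48,-0.86],[0,0,0],1],
    [[0,0,0],[0,0,0.12],1],
    [[0,0,0],[0,0,0.12],1],
    [[0,0,0],[0,0,0.12],1],
    [[0,0,0],[0,0,0.12],1],
  ],
)

```text
time_s: 11.98
position: [0.4193, 0.1371, 0.1876]
eef_rot: [2.742, 1.532, 0.001]
wrist_force: [-0.6, 0.4, -1.0]
opening: 0.998
grip_force: 0.0
```

servo_tool(
  motion=[
    [[0,0,0],[0,0,0.12],1],
    [[0,0,0],[0,0,0.12],1],
    [[0,0,0],[0,0,0.12],1],
    [[0,0,0],[0,0,0.12],1],
    [[0,0,0],[0,0,0.12],1],
  ],
)

```text
time_s: 12.4
position: [0.4195, 0.137, 0.1873]
eef_rot: [-3.073, -0.653, -0.0]
wrist_force: [0.2, 0.2, 0.2]
opening: 1.0
grip_force: 0.0
```

servo_tool(
  motion=[
    [[0,0,0],[0,0,0.11],1],
    [[0,0,0],[0,0,0],1],
  ],
)

```text
time_s: 12.57
position: [0.4195, 0.137, 0.1873]
eef_rot: [-3.104, -0.484, -0.0]
wrist_force: [0.6, 0.3, -0.8]
opening: 1.001
grip_force: 0.0
```

```bash
python3 plan.py .42 .137 .19 18
python3 - <<'E'
from meas import *
p=wrist();netw(p,"module_long","clamp_a")
print("long",fit(p,.42,.137,.036,.2));print("clamp",fit(p,.44,.008,.03,.12))
cv2.imwrite("pics/w3.png",np.hstack([cv2.resize(p["image"],(400,300)),cv2.resize(ortho(p,.42,.09,.036,.24),(400,400))[:300]]))
top=viewer.camera("top");cv2.imwrite("pics/top3.png",top["image"])
E
```

```text
pos [0.4195 0.137  0.1873] yaw 17.73 q6 1.52 open mm 91.1 t 12.6
shift cm [ 0.05  0.01 -0.27] rows 1.0 turn z rad -0.005
module_long 0.81 [0.426  0.1458 0.0267]
clamp_a 0.76 [ 0.4417 -0.1225  0.0102]
clamp_a 0.69 [0.4406 0.0165 0.0209]
long [(array([428.3, 145.7, 101.2,  47.9,  18.4]), 18284)]
clamp [(array([427.8,  -4. ,  95. ,  94.5, -90. ]), 16515)]
```

View pics/w3.png

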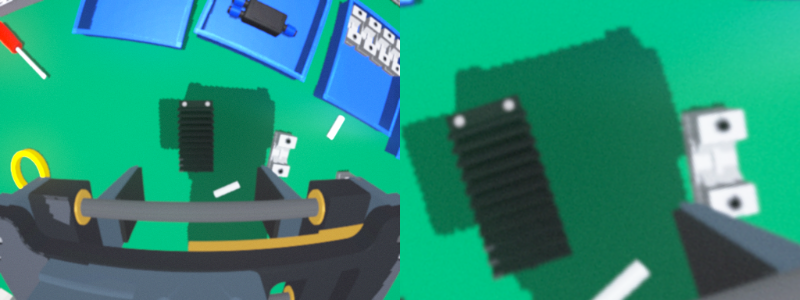

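The long module's fins centre near (109,192) in the ortho panel, at about (0.4225, 0.142), yaw 18°. The near splitter sits on its tray floor at (265,15) in the raw panel.

servo_tool(
  motion=[
    [[0.4,-0.38,2.5],[0,0,0],1],
    [[0,0,3.5],[0,0,0],1],
    [[0,0,3.5],[0,0,0],1],
    [[0,0,3.5],[0,0,0],1],
    [[0,0,2],[0,0,0],1],
  ],
)

```text
time_s: 13.18
position: [0.4208, 0.1415, 0.0342]
eef_rot: [3.102, 0.496, -0.004]
wrist_force: [-0.1, -0.4, -0.8]
opening: 1.0
grip_force: 0.0
```

servo_tool(
  motion=[
    [[0,0,1.5],[0,0,0],1],
    [[0,0,1],[0,0,0],1],
    [[0,0,0],[0,0,0],1],
    [[0,0,0],[0,0,0],-1],
    [[0,0,0],[0,0,0],-1],
  ],
  squeeze=30,
)

```text
time_s: 13.6
position: [0.4229, 0.1421, 0.0129]
eef_rot: [-3.102, -0.493, -0.002]
wrist_force: [-0.6, 0.1, 0.0]
opening: 0.886
grip_force: 0.0
```

servo_tool(
  motion=[
    [[0,0,0],[0,0,0],-1],
    [[0,0,0],[0,0,0],-1],
    [[0,0,0],[0,0,0],-1],
    [[0,0,0],[0,0,0],-1],
    [[0,0,0],[0,0,0],-1],
  ],
)

```text
time_s: 14.02
position: [0.4225, 0.142, 0.0124]
eef_rot: [-3.103, -0.492, -0.001]
wrist_force: [-1.3, 0.4, 8.0]
opening: 0.544
grip_force: 30.0
```

servo_tool(
  motion=[
    [[0,0,0],[0,0,0],-1],
    [[0,0,0],[0,0,0],-1],
  ],
)

```text
time_s: 14.18
position: [0.4225, 0.1419, 0.0124]
eef_rot: [-3.103, -0.492, -0.001]
wrist_force: [-2.1, 0.5, 8.2]
opening: 0.544
grip_force: 30.0
```

```bash
python3 plan.py .582 -.298 .16 92.8
```

```text
pos [0.4225 0.1419 0.0124] yaw 18.04 q6 1.53 open mm 49.5 t 14.2
shift cm [  1.55  46.77 -14.76] rows 12.0 turn z rad -1.305
```

servo_tool(
  motion=[
    [[0,0,-1],[0,0,0],-1],
    [[0,0,-2.5],[0,0,0],-1],
    [[0,0,-3.5],[0,0,0],-1],
    [[0,0,-3.5],[0,0,0],-1],
    [[0,0,-2],[0,0,0],-1],
  ],
)

```text
time_s: 14.6
position: [0.4229, 0.142, 0.1405]
eef_rot: [-3.102, -0.493, -0.004]
wrist_force: [1.8, 0.0, -2.2]
opening: 0.547
grip_force: 30.0
```

servo_tool(
  motion=[
    [[0.13,3.9,0],[0,0,0],-1],
    [[0.13,3.9,0],[0,0,0],-1],
    [[0.13,3.9,0],[0,0,0],-1],
    [[0.13,3.9,0],[0,0,0],-1],
    [[0.13,3.9,0],[0,0,0],-1],
  ],
)

```text
time_s: 15.02
position: [0.4888, -0.0434, 0.1377]
eef_rot: [3.103, 0.493, 0.0]
wrist_force: [1.0, 0.9, -2.8]
opening: 0.547
grip_force: 30.0
```

servo_tool(
  motion=[
    [[0.13,3.9,0],[0,0,0],-1],
    [[0.13,3.9,0],[0,0,0],-1],
    [[0.13,3.9,0],[0,0,0],-1],
    [[0.13,3.9,0],[0,0,0],-1],
    [[0.13,3.9,0],[0,0,0],-1],
  ],
)

```text
time_s: 15.43
position: [0.5552, -0.2269, 0.1375]
eef_rot: [-3.103, -0.492, 0.001]
wrist_force: [0.7, 1.1, -2.5]
opening: 0.546
grip_force: 30.0
```

servo_tool(
  motion=[
    [[0.13,3.9,0],[0,0,0],-1],
    [[0.13,3.9,0],[0,0,0],-1],
    [[0,0,0],[0,0,0],-1],
  ],
)

```text
time_s: 15.68
position: [0.5839, -0.3039, 0.1382]
eef_rot: [3.101, 0.488, 0.003]
wrist_force: [-0.1, 1.5, -1.6]
opening: 0.549
grip_force: 30.0
```

```bash
python3 plan.py .58 -.298 .14 92.8
python3 - <<'E'
from meas import *
p=wrist()
cv2.imwrite("pics/w4.png",np.hstack([cv2.resize(p["image"],(400,300)),cv2.resize(ortho(p,.62,-.24,.04,.4),(400,400))[:300]]))
E
```

```text
pos [ 0.5839 -0.3039  0.1382] yaw 17.88 q6 0.74 open mm 50.0 t 15.7
shift cm [-0.18 -0.68 -0.19] rows 1.0 turn z rad -1.308
```

View pics/w4.png

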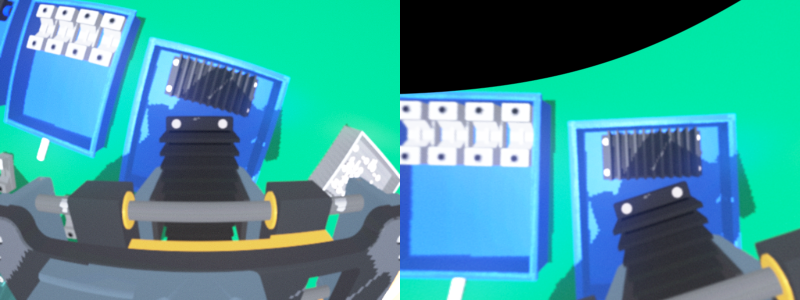

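The ortho panel (1 mm/px) shows the long tray's far rim corners at (569,122) and (735,116). The centre is about (0.608, -0.296), yaw about 2.3°, and its floor is bare below the stock.

servo_tool(
  motion=[
    [[-0.37,-0.79,0],[0,0,0],-1],
    [[0,0,0],[0,0,-0.118],-1],
    [[0,0,0],[0,0,-0.118],-1],
    [[0,0,0],[0,0,-0.118],-1],
    [[0,0,0],[0,0,-0.118],-1],
  ],
)

```text
time_s: 16.15
position: [0.5748, -0.2898, 0.1371]
eef_rot: [-2.896, -1.214, 0.001]
wrist_force: [-0.1, 0.6, -2.1]
opening: 0.549
grip_force: 30.0
```

servo_tool(
  motion=[
    [[0,0,0],[0,0,-0.118],-1],
    [[0,0,0],[0,0,-0.118],-1],
    [[0,0,0],[0,0,-0.118],-1],
    [[0,0,0],[0,0,-0.118],-1],
    [[0,0,0],[0,0,-0.118],-1],
  ],
)

```text
time_s: 16.57
position: [0.5749, -0.2898, 0.1372]
eef_rot: [-2.418, -2.004, 0.001]
wrist_force: [-0.2, 0.4, -3.5]
opening: 0.55
grip_force: 30.0
```

servo_tool(
  motion=[
    [[0,0,0],[0,0,-0.118],-1],
    [[0,0,0],[0,0,-0.118],-1],
    [[0,0,3],[0,0,0],-1],
    [[0,0,3],[0,0,0],-1],
    [[0,0,2],[0,0,0],-1],
  ],
)

```text
time_s: 16.98
position: [0.5742, -0.2894, 0.0554]
eef_rot: [-2.171, -2.267, 0.001]
wrist_force: [-1.5, 0.1, -3.0]
opening: 0.547
grip_force: 30.0
```

servo_tool(
  motion=[
    [[0,0,2],[0,0,0],-1],
    [[0,0,1],[0,0,0],-1],
    [[0,0,0.5],[0,0,0],-1],
    [[0,0,0],[0,0,0],-1],
    [[0,0,0],[0,0,0],-1],
  ],
)

```text
time_s: 17.4
position: [0.5763, -0.2916, 0.023]
eef_rot: [2.173, 2.268, 0.0]
wrist_force: [1.0, -0.9, -2.1]
opening: 0.547
grip_force: 30.0
```

```bash
python3 plan.py .578 -.2975 .0165 92.4
```

```text
pos [ 0.5763 -0.2916  0.023 ] yaw 92.43 q6 -0.55 open mm 49.7 t 17.4
shift cm [-0.59  0.15  0.65] rows 1.0 turn z rad 0.001
```

servo_tool(
  motion=[
    [[-0.3,0.1,0],[0,0,0],-1],
    [[-0.29,0.05,0.1],[0,0,0],-1],
    [[0,0,0.2],[0,0,0],-1],
    [[0,0,0.2],[0,0,0],-1],
    [[0,0,0.1],[0,0,0],-1],
  ],
)

```text
time_s: 17.82
position: [0.5778, -0.298, 0.0164]
eef_rot: [2.174, 2.267, -0.0]
wrist_force: [-10.9, 4.2, 20.1]
opening: 0.546
grip_force: 30.0
```

servo_tool(
  motion=[
    [[0,0,0.05],[0,0,0],-1],
    [[0,0,0],[0,0,0],-1],
    [[0,0,0],[0,0,0],-1],
  ],
)

```text
time_s: 18.07
position: [0.5778, -0.298, 0.0164]
eef_rot: [-2.174, -2.267, 0.0]
wrist_force: [-5.7, 1.7, 12.3]
opening: 0.545
grip_force: 30.0
```

```bash
python3 plan.py .578 -.2975 .0165 92.4
```

```text
pos [ 0.5778 -0.298   0.0164] yaw 92.4 q6 -0.55 open mm 49.6 t 18.1
shift cm [ 0.05  0.02 -0.01] rows 1.0 turn z rad -0.0
```

servo_tool(
  motion=[
    [[0,0,0],[0,0,0],0.45],
    [[0,0,0],[0,0,0],0.45],
    [[0,0,0],[0,0,0],0.45],
    [[0,0,0],[0,0,0],0.45],
    [[0,0,0],[0,0,0],0.45],
  ],
)

```text
time_s: 18.48
position: [0.5778, -0.2977, 0.0155]
eef_rot: [-2.174, -2.268, 0.0]
wrist_force: [0.0, 1.4, 0.2]
opening: 0.722
grip_force: 0.0
```

servo_tool(
  motion=[
    [[0,0,-0.5],[0,0,0],0.45],
    [[0,0,-1.5],[0,0,0],0.45],
    [[0,0,-3.5],[0,0,0],0.45],
    [[0,0,-4],[0,0,0],0.45],
    [[0,0,-4],[0,0,0],1],
  ],
)

```text
time_s: 18.9
position: [0.5774, -0.2975, 0.1529]
eef_rot: [-2.174, -2.267, 0.0]
wrist_force: [-0.1, -0.6, -0.4]
opening: 0.769
grip_force: 0.0
```

servo_tool(
  motion=[
    [[0,0,-3.5],[0,0,0],1],
    [[0,0,0],[0,0,0],1],
  ],
)

```text
time_s: 19.07
position: [0.5809, -0.2995, 0.1945]
eef_rot: [2.167, 2.26, 0.004]
wrist_force: [1.4, -0.8, 0.6]
opening: 0.914
grip_force: 0.0
```

```bash
python3 plan.py .37 -.30 .19 31
```

```text
pos [ 0.5809 -0.2995  0.1945] yaw 92.41 q6 -0.55 open mm 83.1 t 19.1
shift cm [  0.84 -21.08   0.25] rows 6.0 turn z rad 1.072
```

servo_tool(
  motion=[
    [[0.1,-3.5,0],[0,0,0],1],
    [[0.1,-3.5,0],[0,0,0],1],
    [[0.1,-3.5,0],[0,0,0],1],
    [[0.1,-3.5,0],[0,0,0],1],
    [[0.1,-3.5,0],[0,0,0],1],
  ],
)

```text
time_s: 19.48
position: [0.4012, -0.2998, 0.1863]
eef_rot: [2.173, 2.267, 0.0]
wrist_force: [0.1, -0.8, -0.1]
opening: 1.0
grip_force: 0.0
```

servo_tool(
  motion=[
    [[0.1,-3.5,0],[0,0,0],1],
    [[0,0,0],[0,0,0.12],1],
    [[0,0,0],[0,0,0.12],1],
    [[0,0,0],[0,0,0.12],1],
    [[0,0,0],[0,0,0.12],1],
  ],
)

```text
time_s: 19.9
position: [0.3676, -0.3007, 0.1866]
eef_rot: [2.655, 1.677, 0.001]
wrist_force: [0.8, 0.6, -0.2]
opening: 1.002
grip_force: 0.0
```

servo_tool(
  motion=[
    [[0,0,0],[0,0,0.12],1],
    [[0,0,0],[0,0,0.12],1],
    [[0,0,0],[0,0,0.12],1],
    [[0,0,0],[0,0,0.12],1],
    [[0,0,0],[0,0,0.11],1],
  ],
)

```text
time_s: 20.32
position: [0.3678, -0.3006, 0.1864]
eef_rot: [3.028, 0.833, 0.001]
wrist_force: [-0.6, 0.1, 0.2]
opening: 1.001
grip_force: 0.0
```

servo_tool(
  motion=[
    [[0,0,0],[0,0,0],1],
    [[0,0,0],[0,0,0],1],
  ],
)

```text
time_s: 20.48
position: [0.3678, -0.3006, 0.1862]
eef_rot: [3.024, 0.847, 0.001]
wrist_force: [-0.3, -0.7, -0.1]
opening: 0.995
grip_force: 0.0
```

```bash
python3 plan.py .37 -.30 .19 31
python3 - <<'E'
from meas import *
p=wrist();netw(p,"module_short","clamp_a","module_long")
print("short",fit(p,.37,-.30,.036,.16));print("clamp",fit(p,.413,-.141,.03,.1))
cv2.imwrite("pics/w5.png",np.hstack([cv2.resize(p["image"],(400,300)),cv2.resize(ortho(p,.37,-.28,.036,.2),(400,400))[:300]]))
E
```

```text
pos [ 0.3678 -0.3006  0.1862] yaw 31.3 q6 0.29 open mm 90.6 t 20.5
shift cm [ 0.22  0.06 -0.38] rows 1.0 turn z rad 0.005
module_short 0.8 [ 0.3775 -0.2974  0.0219]
clamp_a 0.89 [ 0.3152 -0.197   0.0226]
clamp_a 0.82 [ 4.313e-01 -4.000e-04  1.490e-02]
clamp_a 0.63 [ 0.4165 -0.1449  0.0256]
module_long 0.81 [ 0.5738 -0.2966  0.0253]
short [(array([ 378.3, -294.2,   54.9,   47.9,   27.8]), 9811)]
clamp [(array([ 416.5, -144.3,   64.1,   36.4,   18.1]), 8236)]
```

View pics/w5.png

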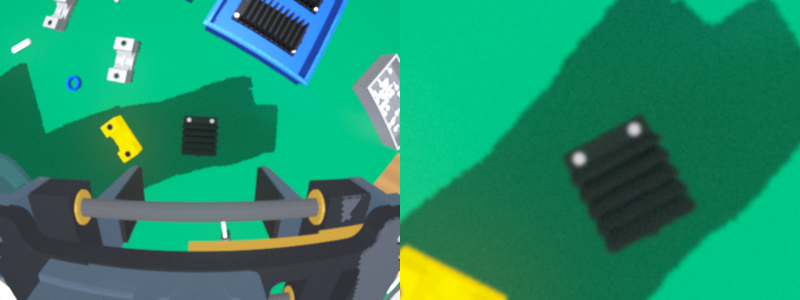

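The ortho panel (0.5 mm/px) shows the short module's +x screws at (579,159) and (634,129), giving yaw about 29°. The yellow decoy is at bottom left, so I approach with a reduced opening.

servo_tool(
  motion=[
    [[0.57,-0.13,2.5],[0,0,0],0.65],
    [[0,0,3],[0,0,0.04],0.65],
    [[0,0,3],[0,0,0],0.65],
    [[0,0,2],[0,0,0],0.65],
    [[0,0,1.5],[0,0,0],0.65],
  ],
)

```text
time_s: 21.1
position: [0.3713, -0.2959, 0.0636]
eef_rot: [-3.041, -0.784, 0.002]
wrist_force: [-0.5, 0.4, -0.1]
opening: 0.821
grip_force: 0.0
```

servo_tool(
  motion=[
    [[0,0,1.5],[0,0,0],0.65],
    [[0,0,1.5],[0,0,0],0.65],
    [[0,0,1.5],[0,0,0],0.65],
    [[0,0,0.9],[0,0,0],0.65],
    [[0,0,0],[0,0,0],0.65],
  ],
)

```text
time_s: 21.52
position: [0.3712, -0.2959, 0.0101]
eef_rot: [-3.04, -0.782, 0.002]
wrist_force: [-0.5, 0.7, -0.3]
opening: 0.825
grip_force: 0.0
```

servo_tool(
  motion=[
    [[0,0,0],[0,0,0],-1],
    [[0,0,0],[0,0,0],-1],
    [[0,0,0],[0,0,0],-1],
    [[0,0,0],[0,0,0],-1],
    [[0,0,0],[0,0,0],-1],
  ],
  squeeze=25,
)

```text
time_s: 21.93
position: [0.3724, -0.2969, 0.0122]
eef_rot: [3.042, 0.782, 0.001]
wrist_force: [-0.9, 1.1, 8.1]
opening: 0.547
grip_force: 25.0
```

servo_tool(
  motion=[
    [[0,0,0],[0,0,0],-1],
    [[0,0,0],[0,0,0],-1],
    [[0,0,0],[0,0,0],-1],
  ],
)

```text
time_s: 22.18
position: [0.3724, -0.2969, 0.0123]
eef_rot: [3.042, 0.781, 0.001]
wrist_force: [-2.4, 1.6, 9.1]
opening: 0.545
grip_force: 25.0
```

```bash
python3 plan.py .5955 .289 .14 94.5
```

```text
pos [ 0.3724 -0.2969  0.0123] yaw 28.81 q6 0.35 open mm 49.6 t 22.2
shift cm [ 47.8  -40.57 -12.8 ] rows 16.0 turn z rad -1.146
```

servo_tool(
  motion=[
    [[0,0,-1],[0,0,0],-1],
    [[0,0,-2.5],[0,0,0],-1],
    [[0,0,-3.5],[0,0,0],-1],
    [[0,0,-3.5],[0,0,0],-1],
    [[0,0,-2],[0,0,0],-1],
  ],
)

```text
time_s: 22.6
position: [0.3725, -0.297, 0.1404]
eef_rot: [3.04, 0.781, 0.003]
wrist_force: [1.5, -0.6, -1.4]
opening: 0.548
grip_force: 25.0
```

servo_tool(
  motion=[
    [[2.99,-2.53,0],[0,0,0],-1],
    [[2.99,-2.53,0],[0,0,0],-1],
    [[2.99,-2.53,0],[0,0,0],-1],
    [[2.99,-2.53,0],[0,0,0],-1],
    [[2.99,-2.53,0],[0,0,0],-1],
  ],
)

```text
time_s: 23.02
position: [0.4421, -0.1119, 0.1374]
eef_rot: [3.043, 0.781, 0.001]
wrist_force: [-0.2, -0.7, -2.2]
opening: 0.546
grip_force: 25.0
```

servo_tool(
  motion=[
    [[2.99,-2.53,0],[0,0,0],-1],
    [[2.99,-2.53,0],[0,0,0],-1],
    [[2.99,-2.53,0],[0,0,0],-1],
    [[2.99,-2.53,0],[0,0,0],-1],
    [[2.99,-2.53,0],[0,0,0],-1],
  ],
)

```text
time_s: 23.43
position: [0.5121, 0.0713, 0.1374]
eef_rot: [3.043, 0.782, 0.001]
wrist_force: [-0.5, -1.9, -0.3]
opening: 0.547
grip_force: 25.0
```

servo_tool(
  motion=[
    [[2.99,-2.53,0],[0,0,0],-1],
    [[2.99,-2.53,0],[0,0,0],-1],
    [[2.99,-2.53,0],[0,0,0],-1],
    [[2.99,-2.53,0],[0,0,0],-1],
    [[2.99,-2.53,0],[0,0,0],-1],
  ],
)

```text
time_s: 23.85
position: [0.582, 0.2541, 0.1373]
eef_rot: [3.043, 0.782, -0.0]
wrist_force: [0.7, -1.3, -1.7]
opening: 0.547
grip_force: 25.0
```

servo_tool(
  motion=[
    [[2.99,-2.53,0],[0,0,0],-1],
    [[0,0,0],[0,0,0],-1],
    [[0,0,0],[0,0,0],-1],
    [[0,0,0],[0,0,0],-1],
  ],
)

```text
time_s: 24.18
position: [0.5954, 0.2884, 0.1367]
eef_rot: [3.042, 0.782, -0.001]
wrist_force: [-0.6, -0.2, -1.4]
opening: 0.547
grip_force: 25.0
```

```bash
python3 plan.py .5955 .289 .14 94.5
python3 - <<'E'
from meas import *
p=wrist()
cv2.imwrite("pics/w6.png",np.hstack([cv2.resize(p["image"],(400,300)),cv2.resize(ortho(p,.62,.22,.04,.4),(400,400))[:300]]))
E
```

```text
pos [0.5954 0.2884 0.1367] yaw 28.84 q6 1.48 open mm 49.8 t 24.2
shift cm [ 0.04 -0.05 -0.33] rows 1.0 turn z rad -1.146
```

View pics/w6.png

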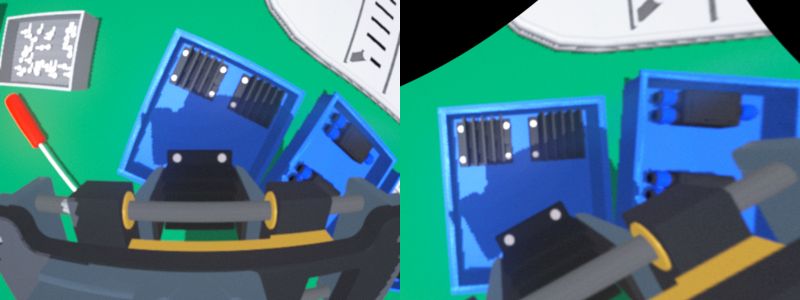

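The ortho panel shows the short tray's far corners at (438,110) and (605,98): centre about (0.624, 0.2915), yaw 4.3°. The two splitters in the neighbouring tray lie parallel.

servo_tool(
  motion=[
    [[0,-0.1,0],[0,0,-0.114],-1],
    [[0,0,0],[0,0,-0.114],-1],
    [[0,0,0],[0,0,-0.114],-1],
    [[0,0,0],[0,0,-0.114],-1],
    [[0,0,0],[0,0,-0.114],-1],
  ],
)

```text
time_s: 24.65
position: [0.5952, 0.2882, 0.1369]
eef_rot: [2.697, 1.611, -0.001]
wrist_force: [-0.2, -0.2, -1.6]
opening: 0.55
grip_force: 25.0
```

servo_tool(
  motion=[
    [[0,0,0],[0,0,-0.114],-1],
    [[0,0,0],[0,0,-0.114],-1],
    [[0,0,0],[0,0,-0.114],-1],
    [[0,0,0],[0,0,-0.114],-1],
    [[0,0,0],[0,0,-0.116],-1],
  ],
)

```text
time_s: 25.07
position: [0.5952, 0.2881, 0.1368]
eef_rot: [-2.133, -2.307, 0.001]
wrist_force: [0.4, 0.5, -1.9]
opening: 0.546
grip_force: 25.0
```

servo_tool(
  motion=[
    [[0,0,2],[0,0,0],-1],
    [[0,0,3],[0,0,0],-1],
    [[0,0,2.5],[0,0,0],-1],
    [[0,0,2],[0,0,0],-1],
    [[0,0,1],[0,0,0],-1],
  ],
)

```text
time_s: 25.48
position: [0.594, 0.2877, 0.0294]
eef_rot: [-2.138, -2.3, 0.005]
wrist_force: [0.5, -0.0, -1.6]
opening: 0.55
grip_force: 25.0
```

servo_tool(
  motion=[
    [[0,0,0.8],[0,0,0],-1],
    [[0,0,0],[0,0,0],-1],
    [[0,0,0],[0,0,0],-1],
    [[0,0,0],[0,0,0],-1],
  ],
)

```text
time_s: 25.82
position: [0.5963, 0.2897, 0.0249]
eef_rot: [2.137, 2.301, 0.002]
wrist_force: [-0.3, 0.6, -1.0]
opening: 0.546
grip_force: 25.0
```

```bash
python3 plan.py .594 .2895 .0165 94.3
```

```text
pos [0.5963 0.2897 0.0249] yaw 94.23 q6 0.34 open mm 49.7 t 25.8
shift cm [-0.01 -0.23  0.84] rows 1.0 turn z rad -0.001
```

servo_tool(
  motion=[
    [[0,-0.2,0.3],[0,0,0],-1],
    [[0,0,0.2],[0,0,0],-1],
    [[0,0,0.15],[0,0,0],-1],
    [[0,0,0.1],[0,0,0],-1],
    [[0,0,0.1],[0,0,0],-1],
  ],
)

```text
time_s: 26.23
position: [0.5935, 0.2895, 0.0161]
eef_rot: [-2.137, -2.302, 0.001]
wrist_force: [-14.3, -6.8, 37.7]
opening: 0.546
grip_force: 25.0
```

servo_tool(
  motion=[
    [[0,0,0],[0,0,0],-1],
    [[0,0,0],[0,0,0],-1],
  ],
)

```text
time_s: 26.4
position: [0.5935, 0.2895, 0.0162]
eef_rot: [-2.137, -2.302, 0.001]
wrist_force: [-8.2, -3.8, 19.4]
opening: 0.544
grip_force: 25.0
```

```bash
python3 plan.py .594 .2895 .0165 94.3
```

```text
pos [0.5935 0.2895 0.0162] yaw 94.25 q6 0.34 open mm 49.5 t 26.4
shift cm [-0.    0.05 -0.03] rows 1.0 turn z rad -0.001
```

servo_tool(
  motion=[
    [[0,0,0],[0,0,0],0.45],
    [[0,0,0],[0,0,0],0.45],
    [[0,0,0],[0,0,0],0.45],
    [[0,0,0],[0,0,0],0.45],
    [[0,0,0],[0,0,0],0.45],
  ],
)

```text
time_s: 26.82
position: [0.5936, 0.2894, 0.0149]
eef_rot: [-2.138, -2.302, 0.0]
wrist_force: [-0.3, -1.1, 1.2]
opening: 0.724
grip_force: 0.0
```

servo_tool(
  motion=[
    [[0,0,-0.5],[0,0,0],0.45],
    [[0,0,-1.5],[0,0,0],0.45],
    [[0,0,-3.5],[0,0,0],0.45],
    [[0,0,-4],[0,0,0],0.45],
    [[0,0,-4],[0,0,0],0.45],
  ],
)

```text
time_s: 27.23
position: [0.5932, 0.2892, 0.1524]
eef_rot: [-2.138, -2.302, 0.001]
wrist_force: [1.0, -0.3, -0.2]
opening: 0.726
grip_force: 0.0
```

servo_tool(
  motion=[
    [[0,0,-3.5],[0,0,0],0.45],
    [[0,0,0],[0,0,0],0.45],
    [[0,0,0],[0,0,0],0.45],
  ],
)

```text
time_s: 27.48
position: [0.5948, 0.29, 0.1886]
eef_rot: [2.136, 2.301, 0.007]
wrist_force: [-0.9, -0.1, -1.4]
opening: 0.723
grip_force: 0.0
```

```bash
python3 plan.py .44 .008 .19 8.5
```

```text
pos [0.5948 0.29   0.1886] yaw 94.24 q6 0.34 open mm 65.8 t 27.5
shift cm [-26.97 -17.52  -0.26] rows 8.0 turn z rad 1.496
```

servo_tool(
  motion=[
    [[-3.37,-2.19,0],[0,0,0],0.3],
    [[-3.37,-2.19,0],[0,0,0],0.3],
    [[-3.37,-2.19,0],[0,0,0],0.3],
    [[-3.37,-2.19,0],[0,0,0],0.3],
    [[-3.37,-2.19,0],[0,0,0],0.3],
  ],
)

```text
time_s: 27.9
position: [0.4948, 0.1119, 0.1841]
eef_rot: [-2.136, -2.302, 0.002]
wrist_force: [1.3, -0.9, 0.3]
opening: 0.652
grip_force: 0.0
```

servo_tool(
  motion=[
    [[-3.37,-2.19,0],[0,0,0],0.3],
    [[-3.37,-2.19,0],[0,0,0],0.3],
    [[-3.37,-2.19,0],[0,0,0],0.3],
    [[0,0,0],[0,0,0.115],0.3],
    [[0,0,0],[0,0,0.115],0.3],
  ],
)

```text
time_s: 28.32
position: [0.4371, 0.006, 0.1844]
eef_rot: [-2.395, -2.032, 0.002]
wrist_force: [-0.4, -0.1, 0.9]
opening: 0.65
grip_force: 0.0
```

servo_tool(
  motion=[
    [[0,0,0],[0,0,0.115],0.3],
    [[0,0,0],[0,0,0.115],0.3],
    [[0,0,0],[0,0,0.115],0.3],
    [[0,0,0],[0,0,0.115],0.3],
    [[0,0,0],[0,0,0.115],0.3],
  ],
)

```text
time_s: 28.73
position: [0.438, 0.0076, 0.1843]
eef_rot: [-2.872, -1.272, 0.002]
wrist_force: [0.6, 0.4, 1.0]
opening: 0.648
grip_force: 0.0
```

servo_tool(
  motion=[
    [[0,0,0],[0,0,0.115],0.3],
    [[0,0,0],[0,0,0.115],0.3],
    [[0,0,0],[0,0,0.115],0.3],
    [[0,0,0],[0,0,0.115],0.3],
    [[0,0,0],[0,0,0.115],0.3],
  ],
)

```text
time_s: 29.15
position: [0.438, 0.0077, 0.1843]
eef_rot: [-3.115, -0.406, 0.003]
wrist_force: [0.9, -0.4, -0.6]
opening: 0.648
grip_force: 0.0
```

servo_tool(
  motion=[
    [[0,0,0],[0,0,0.115],0.3],
    [[0,0,0],[0,0,0],0.3],
  ],
)

```text
time_s: 29.32
position: [0.438, 0.0076, 0.1843]
eef_rot: [-3.133, -0.226, 0.003]
wrist_force: [0.7, -0.2, 0.4]
opening: 0.651
grip_force: 0.0
```

```bash
python3 plan.py .44 .008 .19 8.5
python3 - <<'E'
from meas import *
p=wrist();netw(p,"clamp_a")
for z in (.03,.02):print("clampA",fit(p,.44,.010,z,.11),"B",fit(p,.415,-.143,z,.11))
cv2.imwrite("pics/w7.png",np.hstack([cv2.resize(p["image"],(400,300)),cv2.resize(ortho(p,.44,-.01,.03,.2),(400,400))[:300]]))
E
```

```text
pos [0.438  0.0076 0.1843] yaw 8.26 q6 1.39 open mm 59.2 t 29.3
shift cm [ 0.2  -0.01 -0.57] rows 1.0 turn z rad -0.004
clamp_a 0.83 [ 0.4277 -0.1338  0.0178]
clamp_a 0.74 [0.4392 0.0135 0.0245]
clampA [(array([442. ,  11.1,  67.4,  28.2,   8.8]), 7308)] B [(array([ 407.2, -142.8,  109.5,   93.5,  -90. ]), 22900)]
clampA [(array([439.8,  10.9,  69.6,  29.2,   8.9]), 7787)] B [(array([ 406.2, -142.8,  109.5,   91.5,  -90. ]), 21468)]
```

View pics/w7.png

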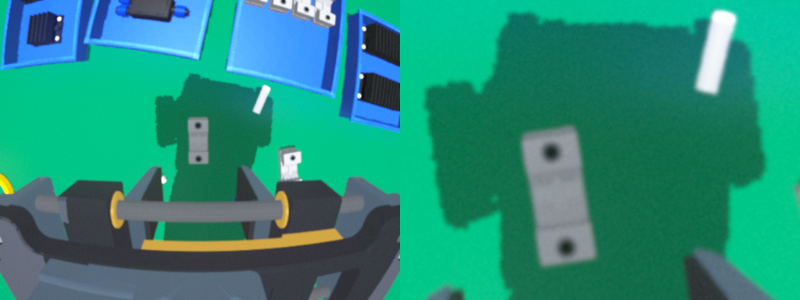

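Clamp A is clear, with holes at (551,151) and (567,247): centre (0.4405, 0.011), yaw 8.8°.

servo_tool(
  motion=[
    [[0.3,-0.3,2.5],[0,0,-0.009],0.3],
    [[0,0,3.5],[0,0,0],0.3],
    [[0,0,3.5],[0,0,0],0.3],
    [[0,0,3],[0,0,0],0.3],
    [[0,0,2],[0,0,0],0.3],
  ],
)

```text
time_s: 29.83
position: [0.4397, 0.0111, 0.0374]
eef_rot: [-3.131, -0.256, 0.004]
wrist_force: [0.3, 0.4, -0.9]
opening: 0.652
grip_force: 0.0
```

servo_tool(
  motion=[
    [[0,0,1.5],[0,0,0],0.3],
    [[0,0,0.8],[0,0,0],0.3],
    [[0,0,0.5],[0,0,0],0.3],
    [[0,0,0],[0,0,0],0.3],
    [[0,0,0],[0,0,0],0.3],
  ],
)

```text
time_s: 30.25
position: [0.4416, 0.011, 0.0125]
eef_rot: [3.132, 0.251, 0.001]
wrist_force: [0.2, -0.7, -0.4]
opening: 0.65
grip_force: 0.0
```

servo_tool(
  motion=[
    [[0,0,0],[0,0,0],-1],
    [[0,0,0],[0,0,0],-1],
    [[0,0,0],[0,0,0],-1],
    [[0,0,0],[0,0,0],-1],
    [[0,0,0],[0,0,0],-1],
  ],
  squeeze=20,
)

```text
time_s: 30.67
position: [0.4415, 0.011, 0.0123]
eef_rot: [3.132, 0.249, 0.001]
wrist_force: [-0.3, 0.2, 0.1]
opening: 0.319
grip_force: 0.3
```

servo_tool(
  motion=[
    [[0,0,0],[0,0,0],-1],
    [[0,0,0],[0,0,0],-1],
    [[0,0,0],[0,0,0],-1],
  ],
)

```text
time_s: 30.92
position: [0.4415, 0.011, 0.0123]
eef_rot: [3.132, 0.249, 0.0]
wrist_force: [-2.2, -1.0, 6.8]
opening: 0.308
grip_force: 20.0
```

```bash
python3 plan.py .603 -.0605 .14 -1.6
```

```text
pos [0.4415 0.011  0.0123] yaw 9.1 q6 1.38 open mm 28.0 t 30.9
shift cm [ 14.82   9.62 -12.77] rows 6.0 turn z rad 0.187
```

servo_tool(
  motion=[
    [[0,0,-1],[0,0,0],-1],
    [[0,0,-2.5],[0,0,0],-1],
    [[0,0,-3.5],[0,0,0],-1],
    [[0,0,-3.5],[0,0,0],-1],
    [[0,0,-2],[0,0,0],-1],
  ],
)

```text
time_s: 31.33
position: [0.442, 0.011, 0.1406]
eef_rot: [3.131, 0.249, 0.004]
wrist_force: [-0.5, -0.2, -0.4]
opening: 0.309
grip_force: 20.0
```

servo_tool(
  motion=[
    [[2.96,1.92,0],[0,0,0],-1],
    [[2.96,1.92,0],[0,0,0],-1],
    [[2.96,1.92,0],[0,0,0],-1],
    [[2.96,1.92,0],[0,0,0],-1],
    [[2.96,1.92,0],[0,0,0],-1],
  ],
)

```text
time_s: 31.75
position: [0.6038, -0.0612, 0.1378]
eef_rot: [-3.132, -0.249, -0.0]
wrist_force: [0.5, 0.9, -1.3]
opening: 0.3
grip_force: 20.0
```

servo_tool(
  motion=[
    [[0,0,0],[0,0,0.094],-1],
    [[0,0,0],[0,0,0.094],-1],
    [[0,0,0],[0,0,0],-1],
    [[0,0,0],[0,0,0],-1],
  ],
)

```text
time_s: 32.08
position: [0.6023, -0.0603, 0.1373]
eef_rot: [-3.141, 0.041, 0.0]
wrist_force: [0.2, -0.6, -1.4]
opening: 0.303
grip_force: 20.0
```

```bash
python3 plan.py .603 -.0605 .14 -1.6
python3 - <<'E'
from meas import *
p=wrist()
cv2.imwrite("pics/w8.png",np.hstack([cv2.resize(p["image"],(400,300)),cv2.resize(ortho(p,.65,-.10,.04,.25),(400,400))[:300]]))
E
```

```text
pos [ 0.6023 -0.0603  0.1373] yaw -1.51 q6 1.46 open mm 27.6 t 32.1
shift cm [ 0.07  0.01 -0.27] rows 1.0 turn z rad 0.002
```

View pics/w8.png

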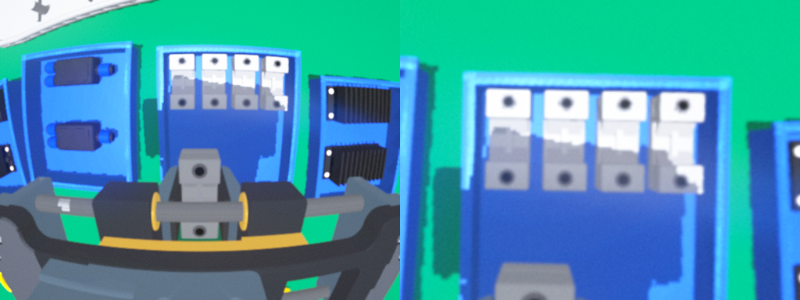

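The ortho panel (0.625 mm/px) shows the clamp tray's far corners at (465,73) and (730,79): centre about (0.635, -0.097). The held clamp is aligned with the bare floor, left side, and the other trays' parts look right.

servo_tool(
  motion=[
    [[0.05,0,2],[0,0,0],-1],
    [[0,0,3],[0,0,0],-1],
    [[0,0,2.5],[0,0,0],-1],
    [[0,0,2],[0,0,0],-1],
    [[0,0,1],[0,0,0],-1],
  ],
)

```text
time_s: 32.55
position: [0.6016, -0.06, 0.03]
eef_rot: [-3.141, 0.042, 0.004]
wrist_force: [0.2, -0.3, -1.2]
opening: 0.31
grip_force: 20.0
```

servo_tool(
  motion=[
    [[0,0,0.8],[0,0,0],-1],
    [[0,0,0],[0,0,0],-1],
    [[0,0,0],[0,0,0],-1],
    [[0,0,0],[0,0,0],-1],
  ],
)

```text
time_s: 32.88
position: [0.6039, -0.0605, 0.0252]
eef_rot: [3.141, -0.045, 0.003]
wrist_force: [-0.2, -0.8, -0.6]
opening: 0.303
grip_force: 20.0
```

```bash
python3 plan.py .603 -.0605 .0165 -1.5
```

```text
pos [ 0.6039 -0.0605  0.0252] yaw -1.64 q6 1.46 open mm 27.6 t 32.9
shift cm [-0.09  0.01  0.87] rows 1.0 turn z rad -0.003
```

servo_tool(
  motion=[
    [[0,0,0.3],[0,0,0],-1],
    [[0,0,0.2],[0,0,0],-1],
    [[0,0,0.15],[0,0,0],-1],
    [[0,0,0.1],[0,0,0],-1],
    [[0,0,0],[0,0,0],-1],
  ],
)

```text
time_s: 33.3
position: [0.6031, -0.0604, 0.0164]
eef_rot: [-3.141, 0.046, 0.0]
wrist_force: [0.3, -0.1, -1.6]
opening: 0.306
grip_force: 20.0
```

servo_tool(
  motion=[
    [[0,0,0.05],[0,0,0],-1],
    [[0,0,0],[0,0,0],-1],
    [[0,0,0],[0,0,0],-1],
  ],
)

```text
time_s: 33.55
position: [0.6031, -0.0604, 0.0163]
eef_rot: [-3.141, 0.046, 0.0]
wrist_force: [-2.4, 0.1, 5.4]
opening: 0.306
grip_force: 20.0
```

```bash
python3 plan.py .603 -.0605 .0165 -1.5
```

```text
pos [ 0.6031 -0.0604  0.0163] yaw -1.67 q6 1.46 open mm 27.8 t 33.5
shift cm [-0.01  0.01 -0.02] rows 1.0 turn z rad -0.003
```

Contact. Release, lift, and go over clamp B.

servo_tool(
  motion=[
    [[0,0,0],[0,0,0],-0.17],
    [[0,0,0],[0,0,0],-0.17],
    [[0,0,0],[0,0,0],-0.17],
    [[0,0,0],[0,0,0],-0.17],
    [[0,0,0],[0,0,0],-0.17],
  ],
)

```text
time_s: 33.97
position: [0.6031, -0.0604, 0.016]
eef_rot: [-3.141, 0.046, 0.0]
wrist_force: [0.4, 0.5, -0.5]
opening: 0.414
grip_force: 0.0
```

servo_tool(
  motion=[
    [[0,0,-0.5],[0,0,0],-0.17],
    [[0,0,-1.5],[0,0,0],-0.17],
    [[0,0,-3.5],[0,0,0],-0.17],
    [[0,0,-4],[0,0,0],-0.17],
    [[0,0,-4],[0,0,0],0.3],
  ],
)

```text
time_s: 34.38
position: [0.6025, -0.0603, 0.1524]
eef_rot: [-3.141, 0.046, 0.002]
wrist_force: [-0.7, -0.8, 0.1]
opening: 0.465
grip_force: 0.0
```

servo_tool(
  motion=[
    [[0,0,-3.5],[0,0,0],0.3],
    [[0,0,0],[0,0,0],0.3],
    [[0,0,0],[0,0,0],0.3],
  ],
)

```text
time_s: 34.63
position: [0.6043, -0.0605, 0.1887]
eef_rot: [3.141, -0.046, 0.007]
wrist_force: [-0.2, 0.0, -1.3]
opening: 0.645
grip_force: 0.0
```

```bash
python3 plan.py .416 -.143 .19 18.5
```

```text
pos [ 0.6043 -0.0605  0.1887] yaw -1.67 q6 1.46 open mm 58.7 t 34.6
shift cm [-18.58   8.79  -0.21] rows 6.0 turn z rad -0.352
```

servo_tool(
  motion=[
    [[-3.72,1.76,0],[0,0,0],0.3],
    [[-3.72,1.76,0],[0,0,0],0.3],
    [[-3.72,1.76,0],[0,0,0],0.3],
    [[-3.72,1.76,0],[0,0,0],0.3],
    [[-3.72,1.76,0],[0,0,0],0.3],
  ],
)

```text
time_s: 35.05
position: [0.412, -0.1428, 0.1847]
eef_rot: [-3.14, 0.045, 0.003]
wrist_force: [0.3, -1.6, -0.3]
opening: 0.652
grip_force: 0.0
```

servo_tool(
  motion=[
    [[0,0,0],[0,0,-0.117],0.3],
    [[0,0,0],[0,0,-0.117],0.3],
    [[0,0,0],[0,0,-0.117],0.3],
    [[0,0,0],[0,0,0],0.3],
    [[0,0,0],[0,0,0],0.3],
  ],
)

```text
time_s: 35.47
position: [0.4141, -0.1427, 0.1853]
eef_rot: [-3.101, -0.497, 0.002]
wrist_force: [0.4, 0.5, -0.1]
opening: 0.651
grip_force: 0.0
```

Run:
```python
from meas import *
from plan import go
p=wrist();netw(p,"clamp_a")
for z in (.03,.02):print("B",fit(p,.416,-.143,z,.11))
f=fit(p,.416,-.143,.03,.11)[0][0];go(f[0]/1000,f[1]/1000,.0115,f[4])
```

```text
clamp_a 0.85 [ 0.5837 -0.062   0.023 ]
clamp_a 0.63 [ 0.3298 -0.1852  0.0292]
clamp_a 0.62 [ 0.4135 -0.1404  0.0281]
B [(array([ 416.8, -140.1,   67.5,   28.5,   18.4]), 7319)]
B [(array([ 414.6, -140.8,   69.7,   29.3,   18.2]), 7794)]
pos [ 0.4144 -0.1427  0.1856] yaw 18.23 q6 0.87 open mm 59.0 t 35.6
shift cm [ 0.32 -0.16 17.41] rows 5.0 turn z rad -0.003
```

servo_tool(
  motion=[
    [[0.22,-0.18,2.5],[0,0,0],0.3],
    [[0,0,3.5],[0,0,0],0.3],
    [[0,0,3.5],[0,0,0],0.3],
    [[0,0,3],[0,0,0],0.3],
    [[0,0,2],[0,0,0],0.3],
  ],
)

```text
time_s: 35.98
position: [0.4149, -0.1399, 0.0383]
eef_rot: [-3.1, -0.499, 0.004]
wrist_force: [-0.1, -0.0, -0.3]
opening: 0.649
grip_force: 0.0
```

servo_tool(
  motion=[
    [[0,0,1.5],[0,0,0],0.3],
    [[0,0,0.8],[0,0,0],0.3],
    [[0,0,0.5],[0,0,0],0.3],
    [[0,0,0],[0,0,0],0.3],
    [[0,0,0],[0,0,0],0.3],
  ],
)

```text
time_s: 36.4
position: [0.4165, -0.1406, 0.0135]
eef_rot: [3.101, 0.502, 0.001]
wrist_force: [0.9, -0.0, -0.7]
opening: 0.652
grip_force: 0.0
```

servo_tool(
  motion=[
    [[0,0,0],[0,0,0],-1],
    [[0,0,0],[0,0,0],-1],
    [[0,0,0],[0,0,0],-1],
    [[0,0,0],[0,0,0],-1],
    [[0,0,0],[0,0,0],-1],
  ],
  squeeze=20,
)

```text
time_s: 36.82
position: [0.4164, -0.1406, 0.0133]
eef_rot: [3.101, 0.503, 0.001]
wrist_force: [0.6, -1.0, 0.1]
opening: 0.314
grip_force: 0.2
```

servo_tool(
  motion=[
    [[0,0,0],[0,0,0],-1],
    [[0,0,0],[0,0,0],-1],
    [[0,0,0],[0,0,0],-1],
    [[0,0,0],[0,0,0],-1],
  ],
)

```text
time_s: 37.15
position: [0.4163, -0.1406, 0.0133]
eef_rot: [3.101, 0.503, 0.0]
wrist_force: [-1.2, 1.3, 8.7]
opening: 0.305
grip_force: 20.0
```

```bash
python3 plan.py .601 -.1325 .14 -1.6
```

```text
pos [ 0.4163 -0.1406  0.0133] yaw 18.44 q6 0.87 open mm 27.8 t 37.1
shift cm [ 17.78   5.08 -12.67] rows 6.0 turn z rad 0.35
```

servo_tool(
  motion=[
    [[0,0,-1],[0,0,0],-1],
    [[0,0,-2.5],[0,0,0],-1],
    [[0,0,-3.5],[0,0,0],-1],
    [[0,0,-3.5],[0,0,0],-1],
    [[0,0,-2],[0,0,0],-1],
  ],
)

```text
time_s: 37.57
position: [0.4168, -0.1408, 0.1416]
eef_rot: [3.1, 0.503, 0.004]
wrist_force: [1.2, 0.0, 0.3]
opening: 0.305
grip_force: 20.0
```

servo_tool(
  motion=[
    [[3.56,1.02,0],[0,0,0],-1],
    [[3.56,1.02,0],[0,0,0],-1],
    [[3.56,1.02,0],[0,0,0],-1],
    [[3.56,1.02,0],[0,0,0],-1],
    [[3.56,1.02,0],[0,0,0],-1],
  ],
)

```text
time_s: 37.98
position: [0.6026, -0.1322, 0.1387]
eef_rot: [3.101, 0.503, -0.0]
wrist_force: [0.8, -1.2, -1.3]
opening: 0.306
grip_force: 20.0
```

servo_tool(
  motion=[
    [[0,0,0],[0,0,0.117],-1],
    [[0,0,0],[0,0,0.117],-1],
    [[0,0,0],[0,0,0.116],-1],
    [[0,0,0],[0,0,0],-1],
    [[0,0,0],[0,0,0],-1],
  ],
)

```text
time_s: 38.4
position: [0.6009, -0.1325, 0.1384]
eef_rot: [3.141, -0.039, -0.0]
wrist_force: [0.1, -0.2, -1.0]
opening: 0.304
grip_force: 20.0
```

```bash
python3 plan.py .601 -.1325 .0173 -1.6
```

```text
pos [ 0.6009 -0.1325  0.1384] yaw -1.41 q6 1.34 open mm 27.6 t 38.4
shift cm [ 1.000e-02 -0.000e+00  1.211e+01] rows 3.0 turn z rad 0.003
```

servo_tool(
  motion=[
    [[0,0,2],[0,0,0],-1],
    [[0,0,3],[0,0,0],-1],
    [[0,0,2.5],[0,0,0],-1],
    [[0,0,2],[0,0,0],-1],
    [[0,0,1],[0,0,0],-1],
  ],
)

```text
time_s: 38.82
position: [0.5997, -0.1323, 0.0309]
eef_rot: [-3.141, 0.038, 0.004]
wrist_force: [-0.3, -0.6, -1.3]
opening: 0.307
grip_force: 20.0
```

servo_tool(
  motion=[
    [[0,0,0.8],[0,0,0],-1],
    [[0,0,0],[0,0,0],-1],
    [[0,0,0],[0,0,0],-1],
    [[0,0,0.3],[0,0,0],-1],
    [[0,0,0.2],[0,0,0],-1],
  ],
)

```text
time_s: 39.23
position: [0.6019, -0.1328, 0.021]
eef_rot: [3.141, -0.044, 0.003]
wrist_force: [-0.1, 0.2, -1.2]
opening: 0.304
grip_force: 20.0
```

servo_tool(
  motion=[
    [[0,0,0.15],[0,0,0],-1],
    [[0,0,0.1],[0,0,0],-1],
    [[0,0,0.05],[0,0,0],-1],
    [[0,0,0],[0,0,0],-1],
    [[0,0,0],[0,0,0],-1],
  ],
)

```text
time_s: 39.65
position: [0.6013, -0.1326, 0.0173]
eef_rot: [3.141, -0.044, 0.0]
wrist_force: [-1.9, 0.3, 4.0]
opening: 0.303
grip_force: 20.0
```

```bash
python3 plan.py .601 -.1325 .0173 -1.6
```

```text
pos [ 0.6013 -0.1326  0.0173] yaw -1.61 q6 1.34 open mm 27.6 t 39.6
shift cm [-0.03 -0.01  0.  ] rows 1.0 turn z rad -0.0
```

Touching down at 4 N. Release, lift and back off toward the robot so the top camera can see.

servo_tool(
  motion=[
    [[0,0,0],[0,0,0],-0.17],
    [[0,0,0],[0,0,0],-0.17],
    [[0,0,0],[0,0,0],-0.17],
    [[0,0,0],[0,0,0],-0.17],
    [[0,0,0],[0,0,0],-0.17],
  ],
)

```text
time_s: 40.07
position: [0.6012, -0.1326, 0.017]
eef_rot: [3.141, -0.044, 0.0]
wrist_force: [0.6, 0.9, -0.4]
opening: 0.415
grip_force: 0.0
```

servo_tool(
  motion=[
    [[0,0,-0.5],[0,0,0],-0.17],
    [[0,0,-1.5],[0,0,0],-0.17],
    [[0,0,-3.5],[0,0,0],-0.17],
    [[0,0,-4],[0,0,0],-0.17],
    [[0,0,-4],[0,0,0],-0.17],
  ],
)

```text
time_s: 40.48
position: [0.6005, -0.1324, 0.1534]
eef_rot: [-3.141, 0.044, 0.002]
wrist_force: [0.9, -0.2, -0.3]
opening: 0.415
grip_force: 0.0
```

servo_tool(
  motion=[
    [[-2,-3,-2],[0,0,0],0],
    [[-3,-2,-2],[0,0,0],0],
    [[-3,-2,-2],[0,0,0],0],
    [[-3,-2,-2],[0,0,0],0],
    [[-3,-2,0],[0,0,0],0],
  ],
)

```text
time_s: 40.9
position: [0.4644, -0.0181, 0.2355]
eef_rot: [3.141, -0.045, 0.008]
wrist_force: [0.7, -0.6, 1.0]
opening: 0.497
grip_force: 0.0
```

servo_tool(
  motion=[
    [[0,0,0],[0,0,0],0],
    [[0,0,0],[0,0,0],0],
    [[0,0,0],[0,0,0],0],
    [[0,0,0],[0,0,0],0],
    [[0,0,0],[0,0,0],0],
  ],
)

```text
time_s: 41.32
position: [0.4649, -0.0192, 0.2318]
eef_rot: [3.141, -0.045, -0.001]
wrist_force: [0.1, 0.2, -0.7]
opening: 0.499
grip_force: 0.0
```

Run:
```python
from meas import *
s=viewer.camera("side");w=wrist();t=viewer.camera("top")
a=cv2.resize(w["image"],(400,300));b=cv2.resize(t["image"][90:240,90:410],(400,188))
c=cv2.resize(s["image"][70:330,180:460],(400,371))
im=np.zeros((560,800,3),np.uint8);im[:300,:400]=a;im[:188,400:]=b;im[189:,400:]=c
cv2.imwrite("pics/end.png",im)
```

```text
(no output)
```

View pics/end.png

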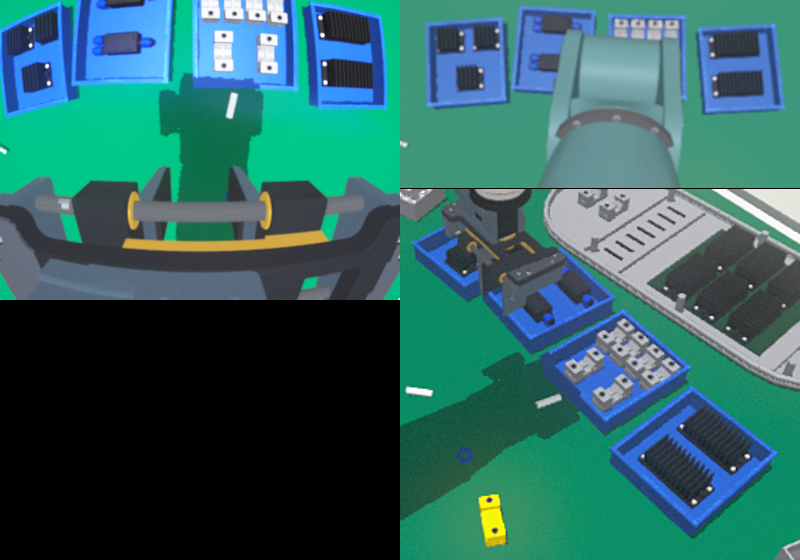

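All three views agree: every loose part lies flat in its own tray and parallel to the stock. The clamps are at (223,50) and (267,52) in the wrist panel, and the yellow decoy has not moved. Handing in.

```bash
python3 -c "
from bench import job
print(job.job_done())"
```

```text
the job is handed in; nothing more can be done
None
```

All five loose parts are in their matching trays, flat and parallel to the stock, the yellow look-alike was left alone, and the job was handed in at about 41 s of the 125 s allowed.

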